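# Find the rocking lid and press it home

### The arm

A 6-joint arm with a two-finger parallel gripper is mounted at the origin on a cart in front of the work surface, level with it; the furniture and walls round the work are solid. World frame = base frame: x ahead of the robot, y to its left, z up, the work surface at z = 0. Lengths are in m, angles in rad, forces in N, time in s.
With the tool pointing down it reaches from about 0.325 to 0.775 m from the base axis. Payload 9.3 kg.
Tool frame: the origin (TCP) lies midway between the tips of the shut fingers; the grasp point (between the pads) lies 19 mm behind it (pinch_z is the distance from the TCP to the grasp point, in m); y points along the fingers, x is the direction in which the jaws open and shut, and the axes are right-handed (so a half turn about y gives the same grasp; the last joint's range is limited). The gripper opens to 85 mm and grips with 20 to 120 N. Pads are 22 mm wide; open, the fingers measure 114 mm over their backs; the gripper's body (76 mm by 85 mm) begins 54 mm behind the grasp point. The pads swing forward as they close: fully open they stand 13 mm farther back than shut.
Start: joints at [-1.308, 0.259, 0.021, 1.334, 0, 1.418], TCP at [0.222, -0.503, 0.231] pointing down, gripper open.
Joint ranges: [-3.04, 3.04], [-0.91, 1.82], [-1.04, 1.36], [-1.92, 1.95], [-1.52, 1.45], [-3.14, 3.14]. Speed limits (rad/s): [2.22, 2.22, 2.79, 3.14, 3.14, 3.14].

### API

Orientations are given as [roll, pitch, yaw] about the fixed x, y, z axes, in that order (R = Rz(yaw) Ry(pitch) Rx(roll)).
In Python, from rig import * gives the robot as it stands. The module is installed in compiled form; this text tells all that it offers.
- The arm moves only by the tool jog_arm, never from a script. Its argument "targets" is a list of rows, each a list of 3 entries, a list of its own where there are three numbers: the shift along the tool's x, y, z in units of 40 mm (1.0 is 40 mm), then the turn, a rotation vector about the tool's x, y, z in units of 8 degrees (1.0 is 8 degrees), then the finger opening in mm, from 0 to 85.4. In form: [[[tx, ty, tz], [wx, wy, wz], grip], ...]. A call has 1 to 8 rows; each row shifts and turns the commanded pose from where the row before left it, along the tool's axes as they then stand; what a row does not reach is not made up. A row lasts 1/10 s, in which the tool goes at most 50 mm and 8.59 degrees, less where a joint would pass 70% of its speed; a pose out of reach is approached as far as the arm can. A call is refused whole if a number of a shift passes 1 or a number of a turn 1, either way. A call with a gripper value outside its range is refused whole. The fingers move at their own pace and stop on an object; "squeeze" is the grip in N (left out, the last holds). Time passes only in rows, so rows that do not move let the fingers close. It gives the time, the measured TCP pose, the force and the opening at its end, in the units of the state.
- state(): the state, without advancing time (a new reading comes with each control period).
- camera(name): name is "scene" or "top" or "wrist"; returns (picture, depth): 420x560x3 uint8, red, green, blue; 420x560 float32, m along the optical axis (not along the pixel's ray), 0 where there is no reading.
- camera_params(name): a dict with "fx", "fy", "cx", "cy" (pixels), "position" and "orientation" of the camera in the world. Camera axes: x right, y down, z forward; pixel columns grow to the right and rows downward; lengths in m; the calibration is good to about 2 mm. A picture is of the moment at which its call begins: read the wrist's pose just before it. camera_params takes no time and is no camera call; for the wrist camera it gives the pose at the moment of the call.
- hand_in(): hands the job in, once; it reports no verdict.
Trained networks look in the newest picture that a camera, given by its name, has taken for a name from the list of things; names that differ only in an ending like _2 or _b are one class to them, and where a whole thing is asked for, a point or a joint stands for the part that bears it (a point fixed in the world has none). Each returns a list of dicts, best first, with "conf" (0 to 1); they miss things now and then, are a little off and sometimes report something else, mostly with a low value. They report only what shows in the picture. A call takes as long as a camera call.
- search_frame(camera, target): "position" ([column, row] in pixels, amid what is visible of it).
The state is a dict: "time_s": time; "q": joint angles; "qd": joint speeds; "tau": joint torques, N m; "tcp_pos": TCP position; "ee_rot": TCP orientation; "wrist_force": force on the tool from outside, world axes, zero at the start; "torque": the same for the moment, N m; "finger_gap": opening from 0.0 (shut) to 1.0 (fully open).
Only numpy, scipy, OpenCV 4.12 (cv2) and the standard library are available. Lean on these libraries where they do the work, as an engineer would, in place of code of your own. Each camera call takes 0.05 s, during which the arm holds its last target. There are 200 camera calls.

### The job

One of the four seasoning-pot lids in the wooden tray is not seated: it looks like the others but rocks when it is pressed near its edge. With shut fingertips, press lids near the edge until you find the one that rocks, then press that one firmly in the middle, without hammering it, until it is fully home and level, and finish with the fingertips still pressing on it and on no other lid. Only press: do not raise any lid, and do not move the things that stand around the tray.

Things in the scene. Friction and masses are not known exactly. Their poses are not given: they have to be found in the camera images.
- caddy: fixed square wooden tray, 196 x 196 mm with 34 mm walls, in which four white stoneware seasoning pots stand two by two. Origin: centre of its underside, on the table; x and y run along its sides, z up. The lids' middles lie at x = +-46 mm, y = +-46 mm. The loose lid, whichever it is, holds to about 7 N when pressed in its middle, then slides down 5 mm, bears on its pot and stays: level, top 70 mm above the table.
- lid_1: round wooden lid, 77 mm across, 8 mm thick, captive sideways, at x = +46, y = +46 mm of the tray. Origin: middle of its underside; z up through it. All four look alike and start level, flat tops 75 mm above the table (the loose one's pot is lower). A seated lid gives under 2 mm. The loose one, any of the four, pressed 28 mm off its middle dips 4 to 5 mm there (0.17 rad) at 1 to 2 N and swings back.
- lid_2: round wooden lid, 77 mm across, 8 mm thick, captive sideways, at x = +46, y = -46 mm of the tray. Origin: middle of its underside; z up through it. All four look alike and start level, flat tops 75 mm above the table (the loose one's pot is lower). A seated lid gives under 2 mm. The loose one, any of the four, pressed 28 mm off its middle dips 4 to 5 mm there (0.17 rad) at 1 to 2 N and swings back.
- lid_3: round wooden lid, 77 mm across, 8 mm thick, captive sideways, at x = -46, y = +46 mm of the tray. Origin: middle of its underside; z up through it. All four look alike and start level, flat tops 75 mm above the table (the loose one's pot is lower). A seated lid gives under 2 mm. The loose one, any of the four, pressed 28 mm off its middle dips 4 to 5 mm there (0.17 rad) at 1 to 2 N and swings back.
- lid_4: round wooden lid, 77 mm across, 8 mm thick, captive sideways, at x = -46, y = -46 mm of the tray. Origin: middle of its underside; z up through it. All four look alike and start level, flat tops 75 mm above the table (the loose one's pot is lower). A seated lid gives under 2 mm. The loose one, any of the four, pressed 28 mm off its middle dips 4 to 5 mm there (0.17 rad) at 1 to 2 N and swings back.
- garlic_a: loose garlic bulb, 59 mm high and across, standing beside the tray; origin under its middle
- spice_a: loose round spice jar with dark cap, 41 mm across, 105 mm high, standing beyond the tray; origin under its middle
- mushroom_a: loose mushroom, 37 mm across, 33 mm high, beside the tray; origin under its middle

How it is judged:
On the way, in this order (a step that is already met when the one before it is completed fails the run):
1. the loose lid is made to rock: it tilts more than 0.08 rad (angle between any of lid_1, lid_2, lid_3, lid_4's own z axis and vertical above 0.08 rad), for 0.1 s.
2. the loose lid is home: its top is down by 3.5 mm or more and level within 0.05 rad (((z of lid_1 in the frame of caddy below 0.0635 m and angle between lid_1's own z axis and vertical below 0.05 rad) or (z of lid_2 in the frame of caddy below 0.0635 m and angle between lid_2's own z axis and vertical below 0.05 rad) or (z of lid_3 in the frame of caddy below 0.0635 m and angle between lid_3's own z axis and vertical below 0.05 rad) or (z of lid_4 in the frame of caddy below 0.0635 m and angle between lid_4's own z axis and vertical below 0.05 rad))), for 0.2 s.
At the end, for the whole second after the job is handed in: One lid is 3.5 mm or more lower than at the start (its underside below 63.5 mm above the tray's underside), all lids are level within 0.05 rad, and the fingers press that lid with 1 to 40 N and touch no other lid (under 0.5 N) ((((z of lid_1 in the frame of caddy below 0.0635 m and angle between lid_1's own z axis and vertical below 0.05 rad) and contact force between the fingers and lid_1 between 1 and 40 N and contact force between the fingers and lid_2 below 0.5 N and contact force between the fingers and lid_3 below 0.5 N and contact force between the fingers and lid_4 below 0.5 N) or ((z of lid_2 in the frame of caddy below 0.0635 m and angle between lid_2's own z axis and vertical below 0.05 rad) and contact force between the fingers and lid_2 between 1 and 40 N and contact force between the fingers and lid_1 below 0.5 N and contact force between the fingers and lid_3 below 0.5 N and contact force between the fingers and lid_4 below 0.5 N) or ((z of lid_3 in the frame of caddy below 0.0635 m and angle between lid_3's own z axis and vertical below 0.05 rad) and contact force between the fingers and lid_3 between 1 and 40 N and contact force between the fingers and lid_1 below 0.5 N and contact force between the fingers and lid_2 below 0.5 N and contact force between the fingers and lid_4 below 0.5 N) or ((z of lid_4 in the frame of caddy below 0.0635 m and angle between lid_4's own z axis and vertical below 0.05 rad) and contact force between the fingers and lid_4 between 1 and 40 N and contact force between the fingers and lid_1 below 0.5 N and contact force between the fingers and lid_2 below 0.5 N and contact force between the fingers and lid_3 below 0.5 N)) and angle between each of lid_1, lid_2, lid_3, lid_4's own z axis and vertical below 0.05 rad); the arm keeps its last pose, push and grip.
It fails at once if a lid is raised by 5 mm or more (z of any of lid_1, lid_2, lid_3, lid_4 in the frame of caddy above 0.072 m).
It fails at once if a lid is pressed or struck with more than 60 N (contact force between the fingers and lid_1 above 60 N or contact force between the fingers and lid_2 above 60 N or contact force between the fingers and lid_3 above 60 N or contact force between the fingers and lid_4 above 60 N).
It fails at once if a thing beside the tray is moved by more than 20 mm (distance of any of garlic_a, spice_a, mushroom_a from where it was at the start of the episode above 0.02 m).
It also fails if it takes over 56 s, if anything falls off the work surface, if the arm or the gripper's body presses on something with over 40 N, if the wrist force passes 120 N, or if a joint passes its speed limit or range.

## Working session

There is one attempt and no reset: what is moved stays moved. The work goes in short steps, Python scripts to look and compute and a tool call to move; the robot and the scene stay as the last step left them, time stands still between calls to the robot, and variables do not carry over. Pictures are saved under pics/ and viewed, about 8 in all and at most 12, crops included, and the job is handed in when it is done.

Besides the shell and the picture viewer there is one more tool, called after ">>>" as name(argument=value, ...) on one line, values as JSON. jog_arm: Moves the arm, as the interface text tells. Its arguments: {"type":"object","properties":{"targets":{"type":"array"},"squeeze":{"type":"number"}},"required":["targets"]}

```bash
mkdir -p pics; cat > h.py <<'E'
from rig import *
import numpy as np, cv2
from scipy.spatial.transform import Rotation as Ro
def rot(o):
    o=np.array(o,float)
    return o if o.shape==(3,3) else (Ro.from_quat(o).as_matrix() if o.size==4 else Ro.from_euler('xyz',o).as_matrix())
def cloud(d,p):
    v,u=np.mgrid[:d.shape[0],:d.shape[1]]
    c=np.stack([(u-p['cx'])/p['fx']*d,(v-p['cy'])/p['fy']*d,d],-1)
    return c@rot(p['orientation']).T+np.array(p['position'])
E
python3 - <<'E'
from h import *
print(state())
for n in("top","scene"):
    im,d=camera(n);p=camera_params(n);print(n,p)
    cv2.imwrite(f"pics/{n}0.png",im[:,:,::-1]);np.savez(f"{n}0.npz",im=im,d=d)
    P=cloud(d,p)
    for t in("lid_1","caddy","garlic_a","spice_a","mushroom_a"):
        for r in search_frame(n,t)[:5]:
            u,v=np.round(r["position"]).astype(int);print(t,round(r["conf"],2),u,v,P[v,u].round(3))
E
```

```text
{'time_s': 0.0, 'q': array([-1.30757882e+00,  2.59198759e-01,  2.07475266e-02,  1.33372021e+00,
        3.31525471e-06,  1.41819547e+00]), 'qd': array([-8.24655804e-04, -1.47331266e-04,  7.96709513e-04, -4.11464884e-04,
       -1.02279473e-05, -7.68021578e-04]), 'tau': array([ 2.44836177e-03, -5.55646205e+01,  3.44525814e+01,  1.38480068e-02,
       -1.00056275e-04,  2.50828623e-05]), 'tcp_pos': array([ 0.22208506, -0.50284679,  0.23065701]), 'ee_rot': array([-1.57058402e+00,  1.35863351e-03, -1.15497782e+00]), 'wrist_force': array([-0.18289785,  1.01448612, -0.60173499]), 'torque': array([ 0.06034833, -0.00724291,  0.01712809]), 'finger_gap': 1.0024932700647595}
top {'fx': 467.1779512746667, 'fy': 467.1779512746667, 'cx': 279.2982806336491, 'cy': 209.67421077600505, 'position': array([0.45435793, 0.02997149, 0.98163398]), 'orientation': array([-3.01473676, -0.00976817, -1.56524533])}
lid_1 0.98 376 248 [ 0.496 -0.166  0.078]
lid_1 0.97 331 242 [ 0.507 -0.079  0.076]
lid_1 0.79 336 199 [ 0.592 -0.089  0.075]
lid_1 0.59 382 202 [ 0.586 -0.18   0.076]
caddy 0.78 352 226 [ 0.545 -0.132  0.006]
garlic_a 0.85 425 256 [ 0.482 -0.271  0.045]
spice_a 0.55 351 149 [ 0.685 -0.115  0.105]
mushroom_a 0.67 287 194 [0.608 0.006 0.034]
mushroom_a 0.6 332 242 [ 0.507 -0.081  0.078]
scene {'fx': 391.7443799983814, 'fy': 391.7443799983814, 'cx': 275.48353222067925, 'cy': 211.09896031680245, 'position': array([0.25947882, 0.64004216, 0.58364338]), 'orientation': array([-2.20931272,  0.00601357, -2.65365003])}
lid_1 0.92 326 196 [ 0.508 -0.068  0.076]
lid_1 0.74 317 171 [ 0.57  -0.163  0.074]
lid_1 0.68 349 180 [ 0.485 -0.162  0.073]
lid_1 0.66 294 187 [ 0.59  -0.069  0.075]
caddy 0.87 322 199 [ 0.512 -0.054  0.074]
garlic_a 0.74 366 174 [ 0.471 -0.269  0.037]
garlic_a 0.61 350 180 [ 0.482 -0.159  0.075]
spice_a 0.75 268 177 [ 0.682 -0.108  0.055]
spice_a 0.3 350 180 [ 0.482 -0.159  0.075]
mushroom_a 0.69 270 219 [0.608 0.018 0.032]
```

View pics/top0.png

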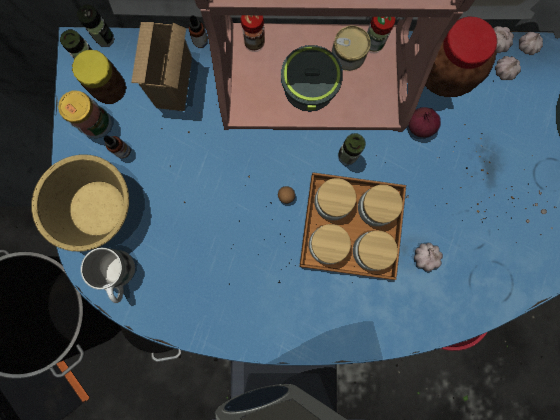

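The top view shows the tray at about (352,226) with four lids at (336,199), (382,202), (331,242) and (376,248). The garlic is at (428,257), the jar at (351,149) and the mushroom at (287,195). Next I fit the lid centres from depth.

```bash
python3 - <<'E'
from h import *
from scipy.optimize import least_squares
s0=np.array([[.5,-.165],[.505,-.075],[.59,-.085],[.582,-.175]])
for n in("top","scene"):
    z=np.load(n+"0.npz");P=cloud(z["d"],camera_params(n)).reshape(-1,3)
    m=(abs(P[:,2]-.075)<.006)&(P[:,0]>.43)&(P[:,0]<.66)&(P[:,1]>-.24)&(P[:,1]<-.0)
    Q=P[m];c=s0.copy()
    for _ in range(20):
        D=np.linalg.norm(Q[:,None,:2]-c,axis=2);k=D.argmin(1);ok=D.min(1)<.043
        c=np.array([cv2.minEnclosingCircle(Q[ok&(k==i)][:,:2].astype(np.float32))[0] for i in range(4)])*.5+.5*np.array([Q[ok&(k==i)][:,:2].mean(0) for i in range(4)])
    print(n,m.sum(),c.round(4).tolist(),[Q[ok&(k==i)][:,2].mean().round(4) for i in range(4)])
    # rigid square fit: order corners by angle
    ctr=c.mean(0);a=np.arctan2(*(c-ctr).T[::-1]);off=np.angle(np.mean(np.exp(4j*(a-np.pi/4))))/4
    print("ctr",ctr.round(4),"tray yaw mod 90 deg",np.degrees(off).round(2),"r",np.linalg.norm(c-ctr,axis=1).round(4))
E
```

```text
top 4800 [[0.4934, -0.1696], [0.5055, -0.0786], [0.5965, -0.0907], [0.5846, -0.1815]] [np.float64(0.0748), np.float64(0.0747), np.float64(0.0748), np.float64(0.0749)]
ctr [ 0.545  -0.1301] tray yaw mod 90 deg -7.5 r [0.065  0.0649 0.0649 0.0649]
scene 1869 [[0.4924, -0.1644], [0.5034, -0.0741], [0.5953, -0.0856], [0.5826, -0.1766]] [np.float64(0.0744), np.float64(0.0745), np.float64(0.0744), np.float64(0.0743)]
ctr [ 0.5434 -0.1252] tray yaw mod 90 deg -7.42 r [0.0644 0.0649 0.0652 0.0647]
```

>>> jog_arm(targets=[[[0,0,0],[0,-0.85,0],0],[[0,0,0],[0,-0.85,0],0],[[-0.2,0,0.7],[0,0,0],0],[[-0.25,0,0.95],[0,0,0],0],[[-0.25,0,0.95],[0,0,0],0],[[-0.25,0,0.95],[0,0,0],0],[[-0.25,0,0.95],[0,0,0],0],[[-0.25,0,0.95],[0,0,0],0]], squeeze=40)

```text
time_s: 1.4
tcp_pos: [0.3607, -0.3233, 0.2314]
ee_rot: [-1.571, -0.0, -0.918]
wrist_force: [1.1, -0.7, 1.0]
finger_gap: 0.001
```

>>> jog_arm(targets=[[[-0.25,0,0.95],[0,0,0],0],[[-0.25,0,0.95],[0,0,0],0],[[-0.2,0,0.9],[0,0,0],0],[[-0.2,0,0.8],[0,0,0],0],[[-0.15,0,0.6],[0,0,0],0],[[0,0,0],[0,0,0],0],[[0,0,0],[0,0,0],0]])

```text
time_s: 2.1
tcp_pos: [0.468, -0.1888, 0.2312]
ee_rot: [-1.571, 0.0, -0.916]
wrist_force: [-0.2, 0.1, 0.4]
finger_gap: 0.006
```

>>> jog_arm(targets=[[[0,0.7,0],[0,0,0],0],[[0,0.9,0],[0,0,0],0],[[0,0.9,0],[0,0,0],0],[[0,0.7,0],[0,0,0],0],[[0,0.4,0],[0,0,0],0],[[0,0.1,0],[0,0,0],0],[[0,0,0],[0,0,0],0],[[0,0,0],[0,0,0],0]])

```text
time_s: 2.9
tcp_pos: [0.4682, -0.1899, 0.0843]
ee_rot: [-1.57, -0.001, -0.918]
wrist_force: [-0.5, 0.7, -0.2]
finger_gap: -0.001
```

>>> jog_arm(targets=[[[0,0.03,0],[0,0,0],0],[[0,0.03,0],[0,0,0],0],[[0,0.03,0],[0,0,0],0],[[0,0.03,0],[0,0,0],0],[[0,0,0],[0,0,0],0],[[0,0,0],[0,0,0],0]])

```text
time_s: 3.5
tcp_pos: [0.4679, -0.1891, 0.0785]
ee_rot: [-1.571, 0.0, -0.918]
wrist_force: [0.1, 0.4, -0.8]
finger_gap: 0.001
```

>>> jog_arm(targets=[[[0,0.03,0],[0,0,0],0],[[0,0.03,0],[0,0,0],0],[[0,0.03,0],[0,0,0],0],[[0,0.02,0],[0,0,0],0],[[0,0,0],[0,0,0],0],[[0,0,0],[0,0,0],0]])

```text
time_s: 4.1
tcp_pos: [0.4679, -0.1892, 0.0745]
ee_rot: [-1.571, -0.0, -0.918]
wrist_force: [-2.0, 0.3, 7.1]
finger_gap: 0.001
```

>>> jog_arm(targets=[[[0,-0.5,0],[0,0,0],0],[[-0.5,0,0.5],[0,0,0],0],[[-0.7,0,0.7],[0,0,0],0],[[-0.7,0,0.7],[0,0,0],0],[[-0.5,0,0.5],[0,0,0],0],[[-0.06,0.2,0.03],[0,0,0],0],[[0,0.1,0],[0,0,0],0],[[0,0,0],[0,0,0],0]])

```text
time_s: 4.9
tcp_pos: [0.4849, -0.0524, 0.0813]
ee_rot: [-1.572, 0.001, -0.918]
wrist_force: [0.5, 0.5, -1.2]
finger_gap: 0.002
```

>>> jog_arm(targets=[[[0,0.05,0],[0,0,0],0],[[0,0.05,0],[0,0,0],0],[[0,0.03,0],[0,0,0],0],[[0,0.03,0],[0,0,0],0],[[0,0.03,0],[0,0,0],0],[[0,0,0],[0,0,0],0],[[0,0,0],[0,0,0],0]])

```text
time_s: 5.6
tcp_pos: [0.4853, -0.0521, 0.0747]
ee_rot: [-1.571, -0.0, -0.918]
wrist_force: [-0.6, -1.3, 3.2]
finger_gap: 0.0
```

>>> jog_arm(targets=[[[0,0.03,0],[0,0,0],0],[[0,0,0],[0,0,0],0],[[0,0,0],[0,0,0],0]])

```text
time_s: 5.9
tcp_pos: [0.4854, -0.0521, 0.0742]
ee_rot: [-1.571, -0.001, -0.918]
wrist_force: [-3.5, -0.5, 12.5]
finger_gap: -0.0
```

>>> jog_arm(targets=[[[0,-0.53,0],[0,0,0],0],[[0.5,0,0.5],[0,0,0],0],[[0.7,0,0.7],[0,0,0],0],[[0.7,0,0.7],[0,0,0],0],[[0.5,0,0.5],[0,0,0],0],[[0,0.2,0.03],[0,0,0],0],[[0,0.1,0],[0,0,0],0],[[0,0,0],[0,0,0],0]])

```text
time_s: 6.7
tcp_pos: [0.6193, -0.0686, 0.0814]
ee_rot: [-1.572, 0.002, -0.917]
wrist_force: [0.3, -0.1, -0.5]
finger_gap: -0.0
```

>>> jog_arm(targets=[[[0,0.05,0],[0,0,0],0],[[0,0.05,0],[0,0,0],0],[[0,0.03,0],[0,0,0],0],[[0,0.03,0],[0,0,0],0],[[0,0.03,0],[0,0,0],0],[[0,0,0],[0,0,0],0],[[0,0,0],[0,0,0],0]])

```text
time_s: 7.4
tcp_pos: [0.6209, -0.0691, 0.0749]
ee_rot: [-1.571, 0.0, -0.918]
wrist_force: [0.3, 0.4, 0.5]
finger_gap: -0.005
```

>>> jog_arm(targets=[[[0,0.03,0],[0,0,0],0],[[0,0,0],[0,0,0],0],[[0,0,0],[0,0,0],0]])

```text
time_s: 7.7
tcp_pos: [0.6209, -0.0691, 0.0737]
ee_rot: [-1.571, -0.0, -0.918]
wrist_force: [-0.6, -0.2, 0.0]
finger_gap: -0.004
```

>>> jog_arm(targets=[[[0,0.03,0],[0,0,0],0],[[0,0,0],[0,0,0],0],[[0,0,0],[0,0,0],0]])

```text
time_s: 8.0
tcp_pos: [0.6209, -0.0691, 0.0725]
ee_rot: [-1.571, -0.0, -0.918]
wrist_force: [0.3, 0.7, 1.1]
finger_gap: 0.0
```

>>> jog_arm(targets=[[[0,0.02,0],[0,0,0],0],[[0,0,0],[0,0,0],0],[[0,0,0],[0,0,0],0]])

```text
time_s: 8.3
tcp_pos: [0.6209, -0.0691, 0.0717]
ee_rot: [-1.571, -0.0, -0.918]
wrist_force: [0.7, 0.4, 0.2]
finger_gap: -0.002
```

```bash
python3 - <<'E'
from h import *
print(np.mean([state()['wrist_force']],0))
im,d=camera("scene");p=camera_params("scene");P=cloud(d,p).reshape(-1,3)
cv2.imwrite("pics/s1.png",cv2.resize(im[140:260,220:400,::-1],None,fx=4,fy=4))
for n,c in dict(A=(.493,-.168),B=(.505,-.077),C=(.596,-.089),D=(.584,-.18)).items():
    Q=P[(np.hypot(P[:,0]-c[0],P[:,1]-c[1])<.034)&(abs(P[:,2]-.074)<.012)]
    if len(Q)<20: print(n,len(Q));continue
    k=np.linalg.lstsq(np.c_[Q[:,:2]-c,np.ones(len(Q))],Q[:,2],rcond=None)[0];print(n,len(Q),k.round(4))
E
```

```text
[0.67196093 0.38855707 0.21004904]
A 317 [-0.0004  0.003   0.0747]
B 384 [-0.001  -0.0012  0.0748]
C 323 [-0.0726 -0.0656  0.0755]
D 280 [0.0044 0.0011 0.0747]
```

View pics/s1.png

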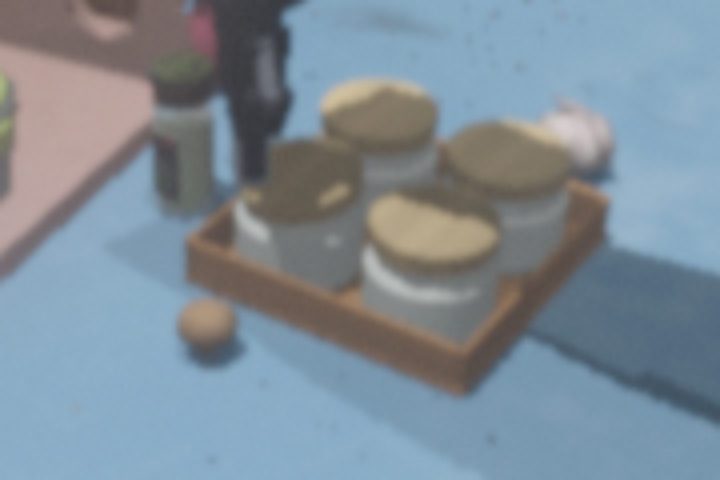

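The picture shows the fingertips at about (260,150) in the crop, resting on lid C at (300,190). Depth says C tilts by about 0.10 rad while the other lids are level. I'll press a little deeper for margin.

>>> jog_arm(targets=[[[0,0.02,0],[0,0,0],0],[[0,0,0],[0,0,0],0],[[0,0,0],[0,0,0],0],[[0,0,0],[0,0,0],0]])

```text
time_s: 8.75
tcp_pos: [0.6209, -0.0691, 0.071]
ee_rot: [-1.571, -0.0, -0.918]
wrist_force: [2.2, -0.4, 1.9]
finger_gap: 0.002
```

```bash
python3 - <<'E'
from h import *
print(state()['wrist_force'],state()['tcp_pos'])
im,d=camera("scene");p=camera_params("scene");P=cloud(d,p).reshape(-1,3)
c=(.596,-.089)
for r in(.034,.025):
    Q=P[(np.hypot(P[:,0]-c[0],P[:,1]-c[1])<r)&(abs(P[:,2]-.074)<.009)]
    k=np.linalg.lstsq(np.c_[Q[:,:2]-c,np.ones(len(Q))],Q[:,2],rcond=None)[0];print(len(Q),k.round(4),np.hypot(*k[:2]))
E
```

```text
[ 2.22675207 -0.42917369  1.94501348] [ 0.62094864 -0.0690867   0.07095485]
325 [-0.1175 -0.0945  0.0753] 0.15073729608485498
186 [-0.1248 -0.1007  0.0752] 0.16034668079558753
```

>>> jog_arm(targets=[[[0,-0.25,0],[0,0,0],0],[[0,0,0],[0,0,0],0],[[0,0,-0.4],[0,0,0],0],[[0,0,-0.39],[0,0,0],0],[[0,0,0],[0,0,0],0],[[0,0.08,0],[0,0,0],0],[[0,0.05,0],[0,0,0],0],[[0,0,0],[0,0,0],0]])

```text
time_s: 9.6
tcp_pos: [0.5959, -0.0881, 0.0752]
ee_rot: [-1.571, 0.0, -0.917]
wrist_force: [0.8, -0.3, -0.5]
finger_gap: 0.0
```

>>> jog_arm(targets=[[[0,0.03,0],[0,0,0],0],[[0,0,0],[0,0,0],0],[[0,0,0],[0,0,0],0]])

```text
time_s: 9.9
tcp_pos: [0.596, -0.0881, 0.0747]
ee_rot: [-1.571, -0.0, -0.917]
wrist_force: [-0.1, 1.0, 3.0]
finger_gap: -0.0
```

>>> jog_arm(targets=[[[0,0.02,0],[0,0,0],0],[[0,0.01,0],[0,0,0],0],[[0,0,0],[0,0,0],0],[[0,0,0],[0,0,0],0]])

```text
time_s: 10.3
tcp_pos: [0.596, -0.0881, 0.0737]
ee_rot: [-1.57, -0.0, -0.917]
wrist_force: [-1.1, 0.8, 5.8]
finger_gap: -0.0
```

>>> jog_arm(targets=[[[0,0.02,0],[0,0,0],0],[[0,0.02,0],[0,0,0],0],[[0,0,0],[0,0,0],0],[[0,0,0],[0,0,0],0]])

```text
time_s: 10.7
tcp_pos: [0.596, -0.0881, 0.0721]
ee_rot: [-1.57, -0.0, -0.917]
wrist_force: [-1.3, 1.6, 6.2]
finger_gap: -0.001
```

Sliding at about 6–7 N. I'll keep going to the bottom.

>>> jog_arm(targets=[[[0,0.02,0],[0,0,0],0],[[0,0.02,0],[0,0,0],0],[[0,0.01,0],[0,0,0],0],[[0,0,0],[0,0,0],0],[[0,0,0],[0,0,0],0]])

```text
time_s: 11.2
tcp_pos: [0.596, -0.0882, 0.0702]
ee_rot: [-1.57, -0.0, -0.917]
wrist_force: [-1.5, 0.4, 6.6]
finger_gap: -0.0
```

>>> jog_arm(targets=[[[0,0.02,0],[0,0,0],0],[[0,0,0],[0,0,0],0],[[0,0,0],[0,0,0],0]])

```text
time_s: 11.5
tcp_pos: [0.596, -0.0882, 0.0698]
ee_rot: [-1.57, -0.001, -0.917]
wrist_force: [-2.7, 2.1, 11.1]
finger_gap: -0.003
```

>>> jog_arm(targets=[[[0,0.02,0],[0,0,0],0],[[0,0,0],[0,0,0],0],[[0,0,0],[0,0,0],0],[[0,0,0],[0,0,0],0]])

```text
time_s: 11.9
tcp_pos: [0.5961, -0.0882, 0.0697]
ee_rot: [-1.57, -0.001, -0.917]
wrist_force: [-5.0, 1.9, 15.7]
finger_gap: 0.0
```

```bash
python3 - <<'E'
from h import *
print(state()['wrist_force'],state()['tcp_pos'])
im,d=camera("scene");p=camera_params("scene");P=cloud(d,p).reshape(-1,3)
cv2.imwrite("pics/s2.png",cv2.resize(im[140:260,220:400,::-1],None,fx=4,fy=4))
for n,c in dict(A=(.493,-.168),B=(.505,-.077),C=(.596,-.089),D=(.584,-.18)).items():
    Q=P[(np.hypot(P[:,0]-c[0],P[:,1]-c[1])<.034)&(abs(P[:,2]-.073)<.006)]
    if len(Q)<20: print(n,len(Q));continue
    k=np.linalg.lstsq(np.c_[Q[:,:2]-c,np.ones(len(Q))],Q[:,2],rcond=None)[0];print(n,len(Q),k.round(4),np.median(Q[:,2]))
for t in("garlic_a","spice_a","mushroom_a"):
    r=search_frame("scene",t)[:1]
    for r in r:
        u,v=np.round(r["position"]).astype(int);print(t,r["conf"],u,v,P.reshape(420,560,3)[v,u].round(3))
E
```

```text
[-4.97815149  1.85360166 15.72055196] [ 0.59607926 -0.08817889  0.06971018]
A 316 [-0.0006 -0.0008  0.0748] 0.07477249323251273
B 379 [ 0.0012 -0.0004  0.0748] 0.07486043090811345
C 267 [0.0064 0.0121 0.07  ] 0.06972912717098445
D 243 [-0.0005  0.0019  0.0747] 0.07471840529543827
garlic_a 0.68 365 172 [ 0.475 -0.272  0.04 ]
spice_a 0.98 264 176 [ 0.69  -0.101  0.06 ]
mushroom_a 0.63 268 223 [0.608 0.028 0.027]
```

View pics/s2.png

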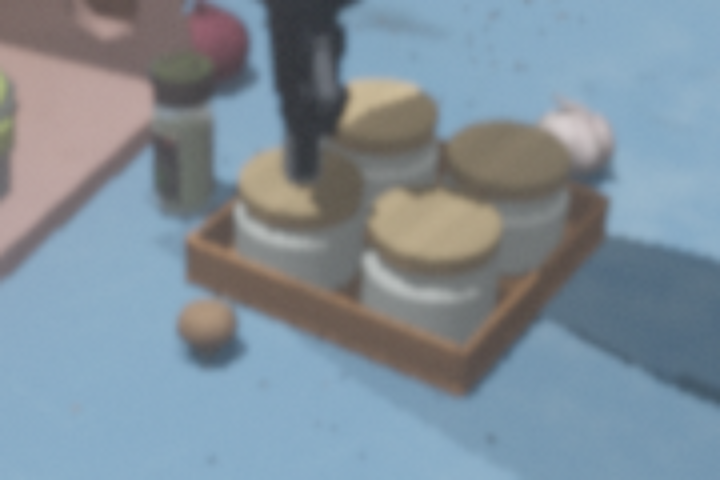

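The fingertips stand in the middle of lid C, at about (303,178) in the crop. Its top is at 70 mm and level. The jar, mushroom and garlic sit at the same pixels as in the earlier picture.

```bash
python3 -c "
from rig import *
hand_in();print(state()['wrist_force'],state()['time_s'])"
```

```text
the job is handed in; nothing more can be done
the job is handed in; nothing more can be done
```

The loose lid is pressed home and I handed the job in at about 12 s of the 56 s allowed, with the fingertips still pressing on it; no verdict was reported.

- **Finding it:** I pressed three lids near the edge with shut fingertips. The lids near (0.493, −0.168) and (0.505, −0.077) resisted at 7–12 N and gave about 1 mm. The far-left lid, near (0.596, −0.089), rocked to about 0.15 rad at 1–2 N. I never pressed the fourth lid.
- **Seating it:** I pressed that lid slowly in the middle. It slid at about 6–7 N, then stopped firmly.
- **Last checks:**
  - The lid's top is at 70 mm and level within about 0.014 rad.
  - The other three lids are level at 75 mm.
  - The wrist showed about 16 N upward, plus about 5 N sideways, with contact only on this lid.
  - The jar, mushroom and garlic look unmoved between the pictures. The detector's positions for them scatter by up to about 10 mm, so they are only a rough check.
- **Disagreement:** the two cameras put the tray's middle about 5 mm apart in y. I used a value in between, nearer the top camera's, and the presses landed as planned.

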